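Set up the wax-melt burner for display

ROBOT

A 6-joint arm with a two-finger parallel gripper is mounted at the origin on a cart in front of the work surface, level with it; the furniture and walls round the work are solid. World frame = base frame: x ahead of the robot, y to its left, z up, the work surface at z = 0. Lengths are in mm, angles in rad, forces in N, time in s.
With the tool pointing down it reaches from about 375 to 900 mm from the base axis. Payload 3.1 kg.
Tool frame: the origin (TCP) lies midway between the tips of the shut fingers; the grasp point (between the pads) lies 19 mm behind it; z points along the fingers, y is the line along which they close (so a half turn about z gives the same grasp; the last joint's range is limited). The gripper opens to 87 mm and grips with 3 to 60 N. Pads are 19 mm wide; open, the fingers measure 117 mm over their backs; the gripper's body (75 mm by 190 mm) begins 51 mm behind the grasp point.
Start: joints at [1.129, 0.527, 1.433, -0, 1.181, -0.178], TCP at [162.929, 603.366, 222.548] pointing down, gripper open.
Joint ranges: [-3.08, 3.08], [-0.75, 2.2], [0.22, 2.44], [-1.43, 4.57], [0, 2.65], [-2.85, 2.85]. Speed limits (rad/s): [2.79, 2.79, 3.14, 3.14, 3.14, 3.14].

INTERFACE

Orientations are given as a 3x3 rotation matrix whose columns are the frame's x, y, z axes.
In Python, from rig import robot, capture gives the robot as it stands.
- The arm moves only by the tool carry_out, never from a script. Its argument "deltas" is a list of rows, each a list of 7 numbers: the opening, from 0 (shut) to 1 (fully open), then the shift along the tool's x, y, z in units of 50 mm (1.0 is 50 mm), then the turn, a rotation vector about the tool's x, y, z in units of 6 degrees (1.0 is 6 degrees). In form: [[gripper, x, y, z, wx, wy, wz], ...]. A call has 1 to 20 rows; each row shifts and turns the commanded pose from where the row before left it, along the tool's axes as they then stand; what a row does not reach is not made up. A row lasts 1/10 s, in which the tool goes at most 50 mm and 8.59 degrees, less where a joint would pass 70% of its speed; a pose out of reach is approached as far as the arm can. A call is refused whole if a number of a shift passes 1 or a number of a turn 1, either way. A call with a gripper value outside its range is refused whole. The fingers move at their own pace and stop on an object; the grip force is fixed at half the most. Time passes only in rows, so rows that do not move let the fingers close. It gives the time, the measured TCP pose, the force, the opening and the grip force at its end, in the units of the state.
- robot.state(): the state, without advancing time (a new reading comes with each control period).
- capture(name): name is "side" or "top" or "wrist"; returns a dict with "frame" (480x640x3 uint8, blue, green, red), "intrinsics" (3x3 intrinsics, pixels), "D" ([k1, k2, p1, p2, k3] as OpenCV has them; the pictures are not rectified), "world_to_cam" (4x4, takes a point from world to camera coordinates); the wrist camera has in their place "tool_from_camera" (4x4, takes a point from camera to tool coordinates, whose origin is the TCP and whose axes are the flange's). Camera axes: x right, y up, looking along -z (the intrinsics and any distortion apply to the point x, -y, -z); pixel columns grow to the right and rows downward; lengths in mm; the calibration is good to about 2 mm. A picture is of the moment at which its call begins: read the wrist's pose just before it. There is no depth.
- robot.close_job(): hands the job in; it is judged then, once.
The state is a dict: "time": time; "qpos": joint angles; "qd": joint speeds; "joint_torque": joint torques, N m; "tool_pos": TCP position; "eef_rot": TCP orientation; "contact_force": force on the tool from outside, world axes, zero at the start; "ft_torque": the same for the moment, N m; "opening": finger opening in mm; "finger_force": force on a finger pad.
Only numpy, scipy, OpenCV 4.12 (cv2) and the standard library are available. Lean on these libraries where they do the work, as an engineer would, in place of code of your own. Each camera call takes 0.05 s, during which the arm holds its last target. There are 200 camera calls.

TASK

Put the clay wax-melt burner together on the round cork trivet, from the bottom up and in this order: the base in the middle of the trivet, the tealight in the well of the base, the chimney upright over it so that it rests on the base, the dish in the chimney's mouth, and last the fluted wax melt flat in the dish. Every part must sit fully home, centred and level, and be set down, not dropped; do not knock over or push about the oil bottles and the salt jar that stand between the parts.

Things in the scene. Friction and masses are not known exactly. Their poses are not given: they have to be found in the camera images.
- trivet: Flat round cork trivet, 104 mm across, 8 mm thick, fixed to the table; the burner is built on it. Origin at the centre of its underside, z up: its top is at z = 8 mm.
- burner_base: Upright round terracotta base, 66 mm across. Origin: centre of its underside, z up. Straight outer wall up to a flat shoulder at z 22 mm (radius 24.5 to 33); inside it a thin collar up to z 30 (outer radius 24.5 to 24, inner 22, opening to 23 at the top) round a well with a flat floor at z 24: 6 mm deep, 44 mm wide. Grasp across the outer wall.
- tealight: Tealight candle: smooth round aluminium cup with white wax, 38 mm across, 16 mm high, a thin wick in the middle (no obstacle to anything). Origin: centre of its underside, z up. It stands on the floor of the base's well (24 mm above the base's origin), 3 mm play all round, its upper 10 mm above the collar.
- chimney: Upright terracotta tube, 72 mm high, open at both ends, four arched windows 14 to 44 mm up, wall closed above. Outside 61 mm (beads: 65 mm at the foot, 62 at the top), inside 54, lower inner edge bevelled to 57. Origin: centre of its lower end, z up. Goes over the base's collar (2.5 mm play) onto the shoulder, 22 mm above the base's origin. Grasp across it near the top.
- melt_dish: Shallow terracotta dish, 66 mm across, 22 mm high, on a tapered spigot (42 mm wide, 49 at z 9 mm). Origin: centre of its underside, z up. Straight rim z 9 to 22; hollow 54 mm wide at its flat floor (z 12), 60 at the mouth. Spigot goes into the chimney's mouth, rim rests on the chimney's top: dish origin 63 mm above the chimney's. Grasp across the rim.
- wax_melt: Block of scented wax: cream-coloured disc with eight-lobed, fluted sides like a flower and a raised ring on top, no wick, 44 mm across, 22 mm high. Origin: centre of its underside, z up. It lies on the dish's floor, 12 mm above the dish's origin, with 5 mm play, and stands 12 mm out of the dish. Grasp it across the upper half, anywhere.
- oil_bottle_1: Bystander, not to be moved: small brown oil bottle with a white cap, 29 mm across, 62 mm high, loose. Origin at the centre of its underside.
- oil_bottle_2: Bystander: another small brown oil bottle of the same kind and size, loose. Origin at the centre of its underside.
- oil_bottle_3: Bystander: a third small brown oil bottle of the same kind and size, loose. Origin at the centre of its underside.
- salt_jar: Bystander, not to be moved: corked glass jar of bath salt, 53 mm across, 60 mm high, loose. Origin at the centre of its underside.
Not all that is in view belongs to the job. Leave any green or yellow look-alike of the trivet alone. Leave any black look-alike of the tealight alone.

How it is judged:
By the outcome, as a careful person would: the job done as asked, in the order asked, and still so for the second after the job is handed in, with the robot touching nothing.
It also fails if it takes over 144 s, if anything falls off the work surface, if the arm or the gripper's body presses on something with over 40 N, if the wrist force passes 120 N, or if a joint passes its speed limit or range.

## Working session

There is one attempt and no reset: what is moved stays moved. The work goes in short steps, Python scripts to look and compute and a tool call to move; the robot and the scene stay as the last step left them, time stands still between calls to the robot, and variables do not carry over. Pictures are saved under pics/ and viewed, at most 14 in all, crops included, and the job is handed in when it is done.

Besides the shell and the picture viewer there is one more tool, called after "Call:" as name(argument=value, ...), one argument or row to a line, values as JSON. carry_out: Moves the arm, as the interface text tells. Its arguments: {"type":"object","properties":{"deltas":{"type":"array"}},"required":["deltas"]}

```bash
ls; mkdir -p pics; python3 - <<'E'
from rig import robot, capture
import cv2
s=robot.state(); print({k:(v if not hasattr(v,'tolist') else v.tolist()) for k,v in s.items()})
for n in ("top","side","wrist"):
    c=capture(n); cv2.imwrite(f"pics/{n}0.png",c["frame"])
    print(n,c["intrinsics"],c["D"],c.get("world_to_cam",c.get("tool_from_camera")))
E
```

```text
pics
{'time': 0.0, 'qpos': [1.1285172519201456, 0.5284577972311734, 1.4338791073270205, -2.6500560425125174e-06, 1.1813762324819008, -0.17848655886596138], 'qd': [-0.001797619184397748, -0.0013631340580352906, -0.0012030619457138508, -0.0004573323114580421, 0.0012131013014673423, 0.0026925099184285477], 'joint_torque': [-0.0012726892964565195, -44.00545835494995, -17.659197449684143, 0.06341499974951148, 0.0581604999024421, -0.00015138798971747747], 'tool_pos': [162.61818765151904, 602.7333419132834, 221.58414064363302], 'eef_rot': [[-0.9654081421751007, 0.26074182510895305, -0.000905351242486987], [0.2607431285781383, 0.9654063103744596, -0.0019174953602767396], [0.00037406056272569987, -0.0020872297488223517, -0.9999977517728084]], 'contact_force': [1.0122312381610492, -0.0612342906776408, -0.6185578582914837], 'ft_torque': [0.042077889440330404, 0.029336625342768194, -0.05512366179258682], 'finger_force': 0.0, 'opening': 87.312472009044}
top [[477.6574365   0.        308.8578146]
 [  0.        477.6574365 240.3961365]
 [  0.          0.          1.       ]] [-0.01631253  0.       
[... 534 characters left out ...]
1 -1.42835855e-02 -4.01085614e+02]
 [ 3.12236004e-01  5.74361842e-01  7.56714710e-01 -2.16451983e+02]
 [-3.42133311e-01 -6.75104414e-01  6.53589188e-01 -9.70747260e+02]
 [ 0.00000000e+00  0.00000000e+00  0.00000000e+00  1.00000000e+00]]
wrist [[353.19924782   0.         314.63679282]
 [  0.         353.19924782 242.38210869]
 [  0.           0.           1.        ]] [-0.01444268  0.          0.          0.          0.        ] [[-1.25734077e-03  9.52160219e-01  3.05596688e-01  8.42049484e+01]
 [ 9.99998759e-01  9.07233426e-04  1.28766981e-03 -1.07338317e+00]
 [ 9.48820437e-04  3.05597928e-01 -9.52160179e-01 -1.63311681e+02]
 [ 0.00000000e+00  0.00000000e+00  0.00000000e+00  1.00000000e+00]]
```

View pics/top0.png

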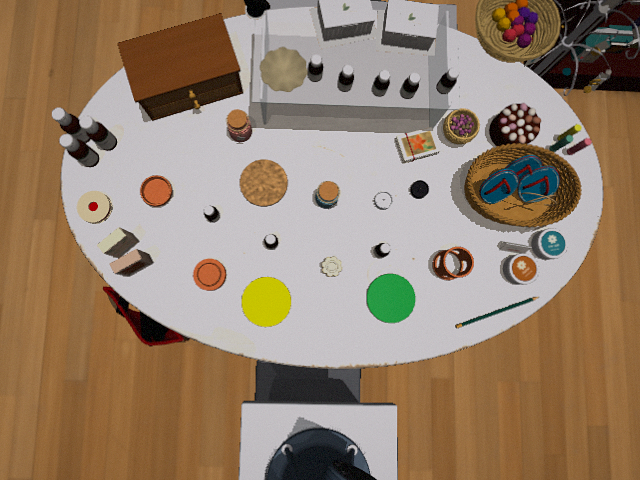

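View pics/side0.png

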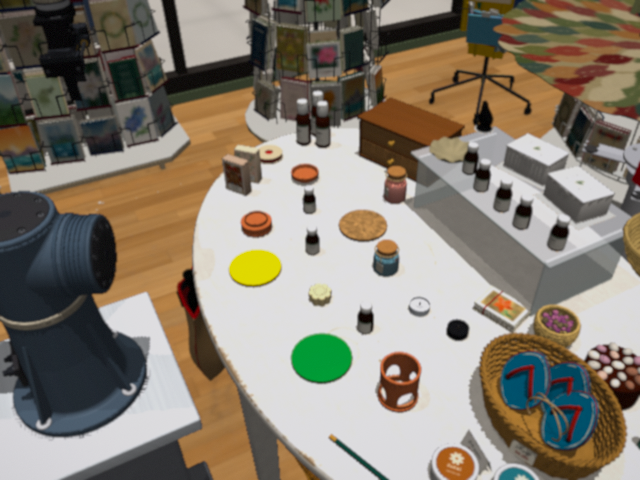

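The top view shows the trivet at (264,183), with green and yellow look-alikes at (391,298) and (266,301). The terracotta parts are at (209,274), (157,191) and (453,263). The white tealight is at (383,200) and its black look-alike at (419,189). The melt is at (331,266), the bottles at (211,213), (270,241) and (383,250), and the salt jar at (327,194).

In the side view, (256,223) has a raised collar, so it is the base. (305,173) is a plain hollow, so it is the dish. The chimney stands upright at (400,382). I'll check these in an enlarged crop.

```bash
cat > h.py <<'E'
import numpy as np, cv2
from rig import robot, capture
def ray(c,uv,s=None):
    """world ray (origin, dir) of pixel; s = state for the wrist camera"""
    p=cv2.undistortPoints(np.array([[uv]],float),c["intrinsics"],np.array(c["D"],float))[0,0]
    d=np.array([p[0],-p[1],-1.])
    if "world_to_cam" in c:
        M=np.linalg.inv(c["world_to_cam"])
    else:
        T=np.eye(4); T[:3,:3]=s["eef_rot"]; T[:3,3]=s["tool_pos"]; M=T@np.array(c["tool_from_camera"])
    return M[:3,3],M[:3,:3]@d
def onplane(c,uv,z,s=None):
    o,d=ray(c,uv,s); return (o+d*(z-o[2])/d[2])
def blob(mask,near):
    cs,_=cv2.findContours(mask.astype(np.uint8),cv2.RETR_EXTERNAL,cv2.CHAIN_APPROX_NONE)
    cs=[q for q in cs if cv2.contourArea(q)>30]
    return min(cs,key=lambda q:np.hypot(*(cv2.minEnclosingCircle(q)[0]-np.array(near))))
def snap(tag=None):
    s=robot.state(); c=capture("wrist")
    if tag: cv2.imwrite(f"pics/{tag}.png",c["frame"])
    return s,c
E
python3 - <<'E'
from h import *
t=cv2.imread("pics/top0.png"); s=cv2.imread("pics/side0.png")
a=cv2.resize(t[165:300,130:295],None,fx=2.4,fy=2.4,interpolation=3)
b=cv2.resize(t[165:300,300:465],None,fx=2.4,fy=2.4,interpolation=3)
e=cv2.resize(s[150:250,220:345],None,fx=2.5,fy=2.5,interpolation=3)
f=cv2.resize(s[280:420,340:500],None,fx=1.8,fy=1.8,interpolation=3)
W=np.zeros((600,796,3),np.uint8)
for im,(x,y) in((a,(0,0)),(b,(398,0)),(e,(0,330)),(f,(398,330))):
    im=im[:600-y,:398]; W[y:y+im.shape[0],x:x+im.shape[1]]=im
cv2.imwrite("pics/crop.png",W)
c=capture("top")
for n,uv,z in [("base",(209,274),28),("dish",(157,191),22),("trivet",(264,183),8),("tea",(383,200),16),("chimtop",(459,263),72),("chimbot",(446,264),8),("melt",(331,266),22),("b1",(211,211),62),("b2",(270,238),62),("b3",(383,246),62),("salt",(327,188),60),("black",(419,189),16)]:
    print(n,onplane(c,uv,z).round())
E
```

```text
base [407. 231.  28.]
dish [579. 350.  22.]
trivet [607. 128.   8.]
tea [ 576. -128.   16.]
chimtop [ 438. -271.   72.]
chimbot [ 442. -265.    8.]
melt [431. -19.  22.]
b1 [531. 228.  62.]
b2 [480. 108.  62.]
b3 [ 470. -120.   62.]
salt [587.  -5.  60.]
black [ 603. -207.   16.]
```

View pics/crop.png

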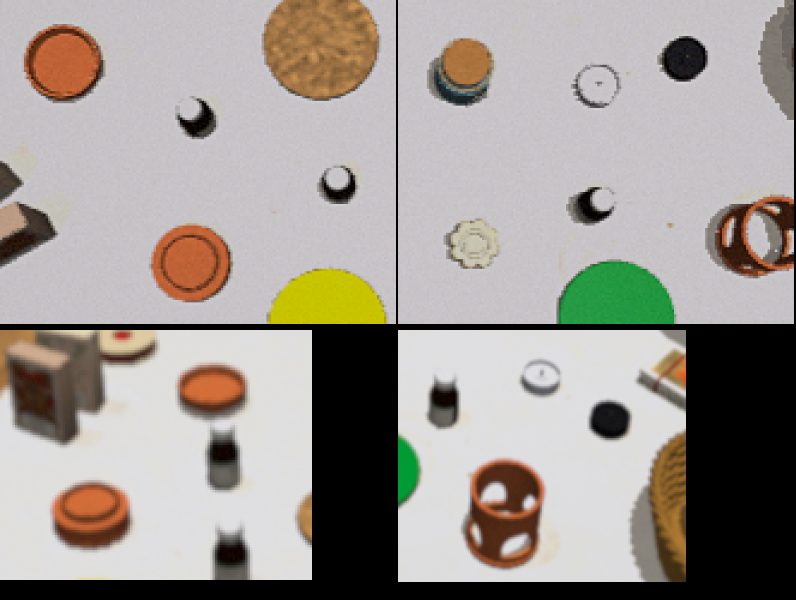

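The crop confirms the parts: base (collar) at (209,274), dish (plain hollow) at (157,191), white tealight at (383,200) and not the black one, and chimney upright. I'll go to the base first, turning the tool so it closes along world y.

Call:
carry_out(
  deltas=[
    [1,0,0,0,0,0,-0.84],
    [1,0,0,0,0,0,-0.84],
    [1,0,0,0,0,0,-0.84],
    [1,-0.4,-0.62,0.2,0,0,0],
    [1,-0.4,-0.62,0.2,0,0,0],
    [1,-0.4,-0.62,0.2,0,0,0],
    [1,-0.4,-0.62,0.2,0,0,0],
    [1,-0.4,-0.62,0.2,0,0,0],
    [1,-0.4,-0.62,0.2,0,0,0],
    [1,-0.4,-0.62,0.2,0,0,0],
    [1,-0.4,-0.62,0.2,0,0,0],
    [1,-0.4,-0.62,0.2,0,0,0],
    [1,-0.4,-0.62,0.2,0,0,0],
    [1,-0.4,-0.62,0.2,0,0,0],
    [1,-0.4,-0.62,0.2,0,0,0],
    [1,0,0,0,0,0,0],
    [1,0,0,0,0,0,0],
    [1,0,0,0,0,0,0],
  ],
)

```text
time: 2.0
tool_pos: [402.4, 231.9, 102.7]
eef_rot: [[-1.0, -0.001, -0.0], [-0.001, 1.0, 0.0], [0.0, 0.0, -1.0]]
contact_force: [0.1, 0.5, 0.6]
opening: 86.7
finger_force: 0.0
```

```bash
python3 - <<'E'
from h import *
s,c=snap("w1"); print(s["tool_pos"],s["eef_rot"],s["time"],s["contact_force"])
E
```

```text
[402.42649473 231.89324057 102.69775717] [[-9.99999777e-01 -5.71260277e-04 -3.46851714e-04]
 [-5.71305400e-04  9.99999828e-01  1.30008754e-04]
 [ 3.46777386e-04  1.30206884e-04 -9.99999931e-01]] 2.0 [0.12308761 0.48166059 0.61058772]
```

View pics/w1.png

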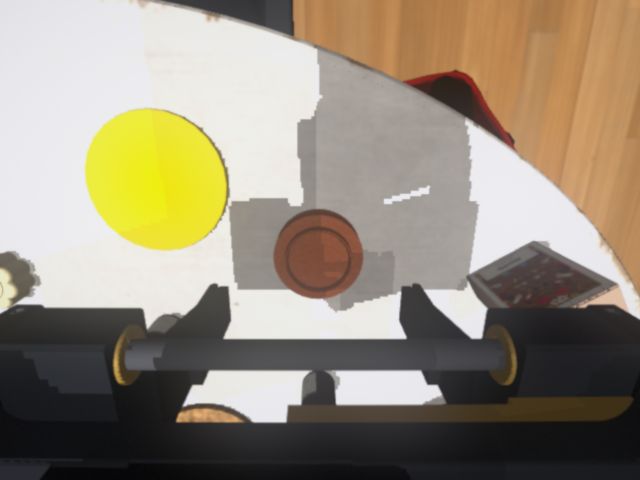

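The wrist view shows the base at (318,254) between the open fingers, with nothing in the way. I'll measure it from its near and far edges.

```bash
cat >> h.py <<'E'
def terra(f):
    h=cv2.cvtColor(f,cv2.COLOR_BGR2HSV); m=cv2.inRange(h,(0,110,40),(14,255,255)); return cv2.morphologyEx(m,cv2.MORPH_OPEN,np.ones((3,3)))
def edges(c,s,q,zt,zb,r):
    """centre from outline: far edge at top zt, near edge at zb, y from the widest row at zt"""
    q=q.reshape(-1,2).astype(float); rows=q[:,1]
    col=(q[:,0].min()+q[:,0].max())/2
    far=onplane(c,(col,rows.max()+.5),zt,s); near=onplane(c,(col,rows.min()-.5),zb,s)
    l=onplane(c,(q[:,0].min()-.5,q[q[:,0].argmin(),1]),zt,s); rr=onplane(c,(q[:,0].max()+.5,q[q[:,0].argmax(),1]),zt,s)
    return "xfar-r %.1f xnear+r %.1f  y %.1f width %.1f"%(far[0]-r,near[0]+r,(l[1]+rr[1])/2,abs(l[1]-rr[1]))
E
python3 - <<'E'
from h import *
s,c=snap(); q=blob(terra(c["frame"]),(318,254)); print(cv2.boundingRect(q)); print(edges(c,s,q,22,0,33))
E
```

```text
(274, 215, 88, 82)
xfar-r 406.5 xnear+r 413.5  y 232.9 width 64.8
```

Call:
carry_out(
  deltas=[
    [1,-0.09,0.02,0.4,0,0,0],
    [1,0,0,0.6,0,0,0],
    [1,0,0,0.6,0,0,0],
    [1,0,0,0.26,0,0,0],
    [1,0,0,0.08,0,0,0],
    [1,0,0,0,0,0,0],
    [0,0,0,0,0,0,0],
    [0,0,0,0,0,0,0],
    [0,0,0,0,0,0,0],
    [0,0,0,0,0,0,0],
    [0,0,0,0,0,0,0],
  ],
)

```text
time: 3.2
tool_pos: [408.1, 232.8, 6.3]
eef_rot: [[-1.0, 0.0, 0.002], [0.0, 1.0, 0.001], [-0.002, 0.001, -1.0]]
contact_force: [0.1, 1.6, 6.5]
opening: 65.1
finger_force: 30.0
```

The base is gripped (65.1 mm, 30 N). I'll lift it and fly just past the trivet, so the wrist camera sees the trivet without the part blocking it.

Call:
carry_out(
  deltas=[
    [0,0,0,-0.2,0,0,0],
    [0,0,0,-0.7,0,0,0],
    [0,0,0,-0.7,0,0,0],
    [0,0,0,-0.7,0,0,0],
    [0,-0.4,-0.2,-0.68,0,0,0],
    [0,-0.65,-0.27,0,0,0,0],
    [0,-0.65,-0.27,0,0,0,0],
    [0,-0.65,-0.27,0,0,0,0],
    [0,-0.65,-0.27,0,0,0,0],
    [0,-0.65,-0.27,0,0,0,0],
    [0,-0.65,-0.27,0,0,0,0],
    [0,-0.64,-0.28,0,0,0,0],
    [0,0,0,0,0,0,0],
    [0,0,0,0,0,0,0],
    [0,0,0,0,0,0,0],
  ],
)

```text
time: 4.7
tool_pos: [652.3, 127.7, 153.9]
eef_rot: [[-1.0, -0.0, -0.004], [-0.0, 1.0, 0.0], [0.004, 0.0, -1.0]]
contact_force: [0.5, 0.4, -3.8]
opening: 65.3
finger_force: 30.0
```

```bash
cat >> h.py <<'E'
E
python3 - <<'E'
from h import *
s,c=snap("w2"); print(s["tool_pos"],s["contact_force"],s["opening"])
f=c["frame"]; h=cv2.cvtColor(f,cv2.COLOR_BGR2HSV)
m=cv2.morphologyEx(cv2.inRange(h,(8,60,60),(24,255,255)),cv2.MORPH_CLOSE,np.ones((5,5)))
m=cv2.morphologyEx(m,cv2.MORPH_OPEN,np.ones((5,5)))
q=blob(m,(315,200)); print(cv2.boundingRect(q))
P=np.array([onplane(c,p,8,s)[:2] for p in q.reshape(-1,2)],np.float32)
print(cv2.minEnclosingCircle(P))
t=capture("top"); cv2.imwrite("pics/top1.png",t["frame"])
g=cv2.imread("pics/top0.png"); h=cv2.cvtColor(g,cv2.COLOR_BGR2HSV)
m=cv2.inRange(h,(8,60,60),(24,255,255)); q=blob(cv2.morphologyEx(m,cv2.MORPH_CLOSE,np.ones((3,3))),(264,183))
P=np.array([onplane(t,p,8)[:2] for p in q.reshape(-1,2)],np.float32); print("top",cv2.minEnclosingCircle(P))
E
```

```text
[652.33354653 127.69015242 153.90430508] [ 0.45628906  0.35505742 -3.77212496] 65.25108227183306
(244, 119, 140, 221)
((674.1602172851562, 128.8444366455078), 115.35437774658203)
top ((608.966064453125, 128.92747497558594), 51.99238586425781)
```

View pics/w2.png

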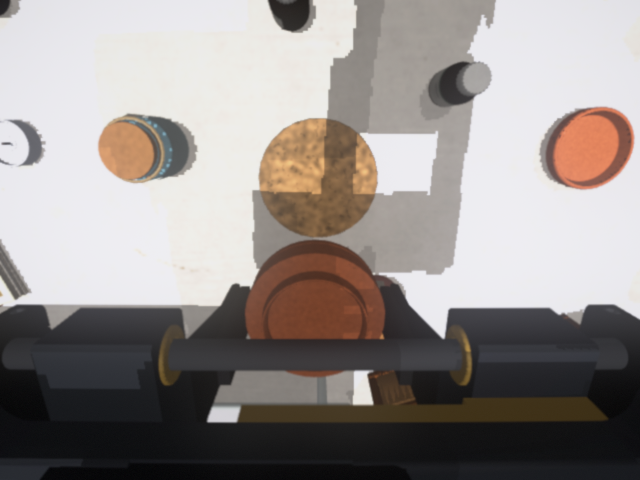

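The trivet is fully visible at (318,178), radius about 59 px. The held base is at (316,308) and the salt jar and b1 are well clear. I'll refine both, limiting the mask to rows above 238.

```bash
python3 - <<'E'
from h import *
s,c=snap()
f=c["frame"]; h=cv2.cvtColor(f,cv2.COLOR_BGR2HSV)
m=cv2.inRange(h,(8,60,40),(24,255,255)); m[238:]=0
m=cv2.morphologyEx(cv2.morphologyEx(m,cv2.MORPH_CLOSE,np.ones((5,5))),cv2.MORPH_OPEN,np.ones((5,5)))
q=blob(m,(318,178)); print(cv2.boundingRect(q))
P=np.array([onplane(c,p,8,s)[:2] for p in q.reshape(-1,2)],np.float32); print(cv2.minEnclosingCircle(P),cv2.fitEllipse(P))
m=cv2.inRange(h,(0,80,15),(20,255,255)); m[:236]=0
col=m[:,312:322].mean(1); r=np.where(col[236:330]>128)[0]+236; print(r.min(),r.max())
z=s["tool_pos"][2]-6.3
print("base near x+33:",onplane(c,(316,r.min()-.5),z,s)[0]+33, onplane(c,(316,240),z,s)[0]+33,s["tool_pos"])
E
```

```text
(259, 118, 118, 119)
((609.8547973632812, 128.8546142578125), 51.52127456665039) ((609.7357177734375, 128.88369750976562), (101.67927551269531, 101.95030212402344), 91.2979507446289)
241 329
base near x+33: 654.664768688002 654.4010555174715 [652.76216013 128.04218773 154.36164775]
```

Call:
carry_out(
  deltas=[
    [0,0.45,0.02,0,0,0,0],
    [0,0.45,0,0.3,0,0,0],
    [0,0,0,0.7,0,0,0],
    [0,0,0,0.7,0,0,0],
    [0,0,0,0.6,0,0,0],
    [0,0,0,0.3,0,0,0],
    [0,0,0,0.1,0,0,0],
    [0,0,0,0,0,0,0],
    [0,0,0,0,0,0,0],
  ],
)

```text
time: 5.75
tool_pos: [610.7, 128.6, 21.0]
eef_rot: [[-1.0, -0.0, 0.003], [-0.0, 1.0, 0.0], [-0.003, 0.0, -1.0]]
contact_force: [-0.5, 0.0, -1.9]
opening: 64.7
finger_force: 30.0
```

Call:
carry_out(
  deltas=[
    [0,0.05,0,0.06,0,0,0],
    [0,0,0,0.03,0,0,0],
    [0,0,0,0.02,0,0,0],
    [0,0,0,0.02,0,0,0],
    [0,0,0,0,0,0,0],
    [0,0,0,0,0,0,0],
  ],
)

```text
time: 6.35
tool_pos: [607.1, 128.4, 14.3]
eef_rot: [[-1.0, -0.0, 0.0], [-0.0, 1.0, 0.0], [-0.0, 0.0, -1.0]]
contact_force: [-2.1, -0.3, 4.3]
opening: 65.0
finger_force: 30.0
```

Call:
carry_out(
  deltas=[
    [0.85,0,0,0,0,0,0],
    [0.9,0,0,0,0,0,0],
    [1,0,0,0,0,0,0],
    [1,0,0,0,0,0,0],
    [1,0,0,-0.2,0,0,0],
    [1,0,0,-0.6,0,0,0],
    [1,0,0,-0.7,0,0,0],
    [1,0,0,-0.6,0,0,0],
    [1,0,0,0,0,0,0],
    [1,0,0,0,0,0,0],
    [1,0,0,0,0,0,0],
  ],
)

```text
time: 7.45
tool_pos: [605.9, 128.4, 117.2]
eef_rot: [[-1.0, -0.0, -0.002], [-0.0, 1.0, -0.0], [0.002, -0.0, -1.0]]
contact_force: [0.1, 0.2, -0.5]
opening: 86.6
finger_force: 0.0
```

```bash
python3 - <<'E'
from h import *
s,c=snap("w3"); print(s["tool_pos"],s["contact_force"])
q=blob(terra(c["frame"]),(316,254)); print(cv2.boundingRect(q)); print(edges(c,s,q,30,8,33))
E
```

```text
[605.94311485 128.38119585 117.19637616] [ 0.07014191  0.18855889 -0.48331206]
(271, 207, 89, 84)
xfar-r 607.9 xnear+r 612.0  y 127.3 width 66.7
```

View pics/w3.png

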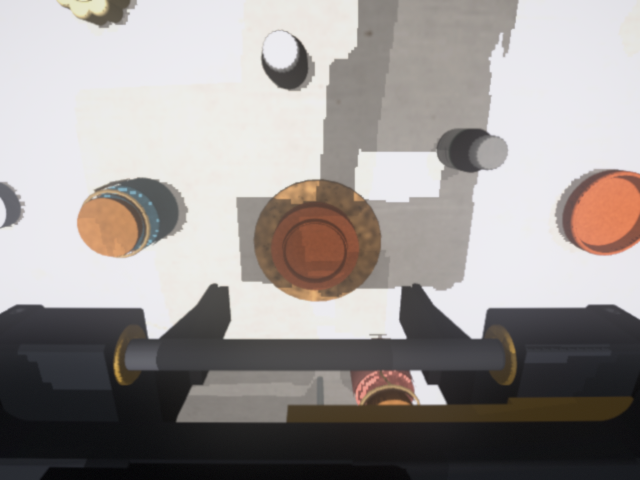

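```bash
python3 - <<'E'
from h import *
s,c=snap(); f=c["frame"]; h=cv2.cvtColor(f,cv2.COLOR_BGR2HSV)
m=cv2.inRange(h,(0,60,25),(24,255,255)); m[302:]=0
m=cv2.morphologyEx(cv2.morphologyEx(m,cv2.MORPH_CLOSE,np.ones((5,5))),cv2.MORPH_OPEN,np.ones((5,5)))
q=blob(m,(318,240)); print(cv2.boundingRect(q))
P=np.array([onplane(c,p,8,s)[:2] for p in q.reshape(-1,2)],np.float32); print("trivet",cv2.minEnclosingCircle(P))
print("V/H columns", [(r,h[r,316].tolist()) for r in list(range(196,224,2))+list(range(278,300,2))])
E
python3 -c "
import cv2;f=cv2.imread('pics/w3.png')[170:310,240:395];cv2.imwrite('pics/w3c.png',cv2.resize(f,None,fx=4,fy=4,interpolation=2))"
```

```text
(255, 181, 126, 121)
trivet ((609.5559692382812, 128.84857177734375), 51.48768615722656)
V/H columns [(196, [15, 104, 133]), (198, [15, 104, 130]), (200, [15, 106, 128]), (202, [11, 95, 99]), (204, [9, 93, 88]), (206, [9, 100, 92]), (208, [9, 126, 121]), (210, [9, 132, 124]), (212, [9, 132, 124]), (214, [9, 134, 124]), (216, [9, 136, 129]), (218, [8, 137, 127]), (220, [9, 115, 93]), (222, [9, 129, 109]), (278, [8, 122, 119]), (280, [8, 96, 93]), (282, [8, 100, 99]), (284, [8, 120, 123]), (286, [8, 123, 129]), (288, [8, 128, 143]), (290, [12, 123, 170]), (292, [15, 119, 207]), (294, [15, 120, 219]), (296, [15, 119, 220]), (298, [15, 118, 208])]
```

View pics/w3c.png

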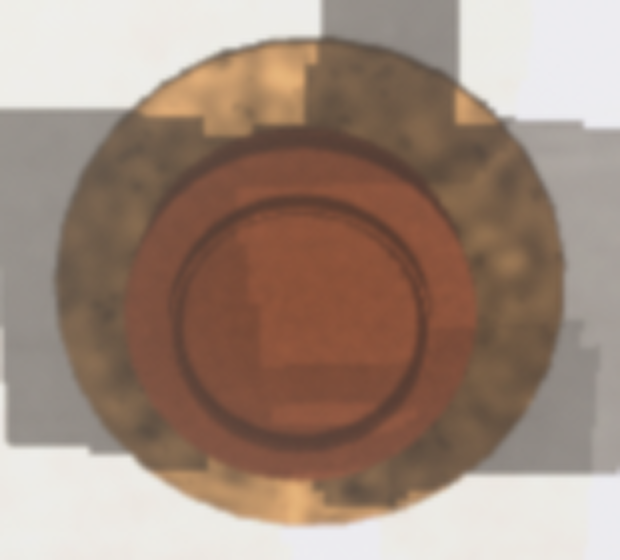

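The crop shows the base on the trivet. Its shoulder edge runs from row 206.5 to 290, columns 271 to 359.5, and it sits slightly to the lower left in the picture. I'll compute its centre now.

```bash
python3 - <<'E'
from h import *
s,c=snap()
P=lambda u,v,z: onplane(c,(u,v),z,s)[:2].round(1)
print("shoulder",P(315,206.7,30),P(315,290,30),P(271,247,30),P(359.5,247,30),"foot near",P(315,202,8))
print("ring",P(315,219,38),P(315,282,38),P(283.5,250,38),P(347,250,38), s["tool_pos"])
E
```

```text
shoulder [574.3 127.2] [640.  127.1] [604.8  94.3] [604.9 160.4] foot near [575.2 127.2]
ring [581.4 127.2] [629.7 127.1] [604.5 104.3] [604.5 150.3] [605.84715534 128.35883987 116.60962181]
```

The base sits about 2.3 mm in x and 1.5 mm in y off the trivet centre. I'll regrasp it, lift slightly, shift and set it down again.

Call:
carry_out(
  deltas=[
    [1,-0.02,0,0.5,0,0,0],
    [1,0,0,0.7,0,0,0],
    [1,0,0,0.6,0,0,0],
    [1,0,0,0.2,0,0,0],
    [1,0,0,0.03,0,0,0],
    [0,0,0,0,0,0,0],
    [0,0,0,0,0,0,0],
    [0,0,0,0,0,0,0],
    [0,0,0,0,0,0,0],
    [0,0,0,-0.1,0,0,0],
    [0,0,0,0,0,0,0],
    [0,0,0,0,0,0,0],
  ],
)

```text
time: 8.8
tool_pos: [607.8, 128.4, 21.7]
eef_rot: [[-1.0, -0.0, -0.0], [-0.0, 1.0, -0.0], [0.0, -0.0, -1.0]]
contact_force: [-0.2, 0.1, -2.1]
opening: 65.2
finger_force: 30.0
```

Call:
carry_out(
  deltas=[
    [0,-0.035,0.03,0.0,0,0,0],
    [0,0,0,0.05,0,0,0],
    [0,0,0,0.02,0,0,0],
    [0,0,0,0.02,0,0,0],
    [0,0,0,0,0,0,0],
    [0,0,0,0,0,0,0],
  ],
)

```text
time: 9.4
tool_pos: [609.7, 130.0, 17.9]
eef_rot: [[-1.0, -0.0, 0.0], [-0.0, 1.0, 0.0], [-0.0, 0.0, -1.0]]
contact_force: [-2.6, -1.0, 6.2]
opening: 65.2
finger_force: 30.0
```

Call:
carry_out(
  deltas=[
    [0.85,0,0,0,0,0,0],
    [0.9,0,0,0,0,0,0],
    [1,0,0,0,0,0,0],
    [1,0,0,0,0,0,0],
    [1,0,0,-0.2,0,0,0],
    [1,0,0,-0.6,0,0,0],
    [1,0,0,-0.7,0,0,0],
    [1,0,0,-0.5,0,0,0],
    [1,0,0,0,0,0,0],
    [1,0,0,0,0,0,0],
    [1,0,0,0,0,0,0],
  ],
)

```text
time: 10.5
tool_pos: [608.7, 129.9, 116.2]
eef_rot: [[-1.0, -0.0, -0.002], [-0.0, 1.0, -0.0], [0.002, -0.0, -1.0]]
contact_force: [-0.2, 0.3, -0.4]
opening: 87.0
finger_force: 0.0
```

```bash
cat >> h.py <<'E'
def circ(c,s,mask,near,z):
    q=blob(mask,near); P=np.array([onplane(c,p,z,s)[:2] for p in q.reshape(-1,2)],np.float32)
    (x,y),r=cv2.minEnclosingCircle(P); return round(x,1),round(y,1),round(r,1),cv2.boundingRect(q)
def clean(m): return cv2.morphologyEx(cv2.morphologyEx(m,cv2.MORPH_CLOSE,np.ones((5,5))),cv2.MORPH_OPEN,np.ones((5,5)))
E
python3 - <<'E'
from h import *
s,c=snap("w4"); h=cv2.cvtColor(c["frame"],cv2.COLOR_BGR2HSV); print(s["tool_pos"])
m=cv2.inRange(h,(0,60,25),(24,255,255)); m[302:]=0
print("trivet",circ(c,s,clean(m),(318,240),8))
m=cv2.inRange(h,(0,60,100),(11,255,255)); print("shoulder",circ(c,s,clean(m),(316,248),30))
E
```

```text
[608.7111906  129.87466529 116.15455416]
trivet (609.6, 128.8, 51.6, (252, 177, 127, 122))
shoulder (606.6, 128.6, 34.7, (271, 200, 89, 89))
```

The base is now centred to within about 1 mm. Next is the tealight.

Call:
carry_out(
  deltas=[
    [1,0.08,-0.5,0,0,0,0],
    [1,0.08,-0.67,0,0,0,0],
    [1,0.08,-0.67,0,0,0,0],
    [1,0.08,-0.67,0,0,0,0],
    [1,0.08,-0.67,0,0,0,0],
    [1,0.08,-0.67,0.1,0,0,0],
    [1,0.08,-0.67,0.1,0,0,0],
    [1,0.08,-0.64,0.1,0,0,0],
    [1,0,0,0,0,0,0],
    [1,0,0,0,0,0,0],
    [1,0,0,0,0,0,0],
  ],
)

```text
time: 11.65
tool_pos: [577.3, -127.0, 101.4]
eef_rot: [[-1.0, -0.001, -0.002], [-0.001, 1.0, 0.001], [0.002, 0.001, -1.0]]
contact_force: [-1.0, -0.1, 0.1]
opening: 86.9
finger_force: 0.0
```

```bash
python3 - <<'E'
from h import *
s,c=snap("w5"); print(s["tool_pos"]); cv2.imwrite("pics/w5c.png",cv2.resize(c["frame"][180:320,220:420],None,fx=4,fy=4))
E
```

```text
[ 577.25047385 -126.97922516  101.3689507 ]
```

View pics/w5c.png

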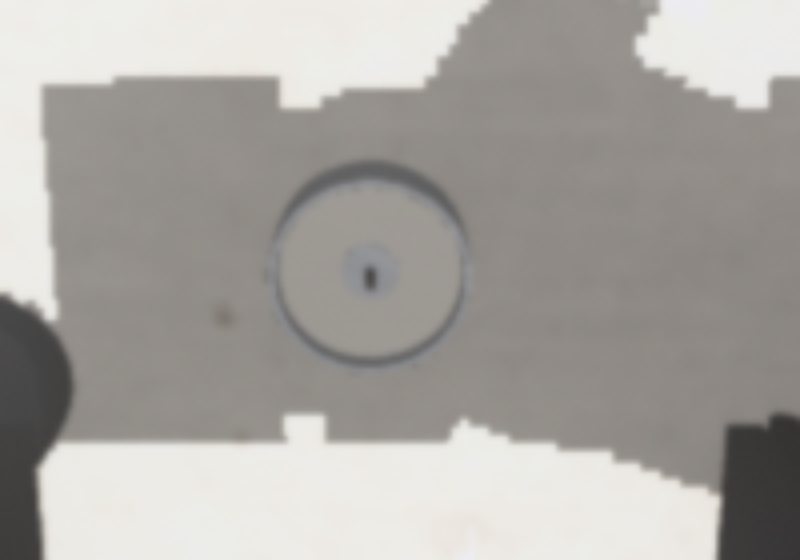

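The enlarged tealight's top rim is centred at about (312.7,248), radius 24 px. It is white, and its wick is visible.

```bash
python3 - <<'E'
from h import *
s,c=snap(); 
for z,u,v in((16,312.7,248),(16,312.7,224),(16,312.7,271.7),(16,288.7,248),(16,336.8,248)): print(onplane(c,(u,v),z,s).round(1))
print(s["tool_pos"].round(1) if hasattr(s["tool_pos"],"round") else s["tool_pos"])
E
```

```text
[ 577.1 -129.6   16. ]
[ 558.7 -129.6   16. ]
[ 596.1 -129.6   16. ]
[ 577.1 -147.4   16. ]
[ 577.1 -111.7   16. ]
[ 577.5 -126.7  101.6]
```

Call:
carry_out(
  deltas=[
    [0.65,0,-0.036,0.2,0,0,0],
    [0.65,0,0,0.5,0,0,0],
    [0.65,0,0,0.6,0,0,0],
    [0.65,0,0,0.4,0,0,0],
    [0.65,0,0,0.16,0,0,0],
    [0.65,0,0,0,0,0,0],
    [0.65,0,0,0,0,0,0],
  ],
)

```text
time: 12.45
tool_pos: [578.3, -129.8, 9.5]
eef_rot: [[-1.0, -0.001, 0.001], [-0.001, 1.0, -0.0], [-0.001, -0.0, -1.0]]
contact_force: [0.7, 0.5, 0.4]
opening: 57.2
finger_force: 0.0
```

Call:
carry_out(
  deltas=[
    [0.65,0.02,0.02,0.03,0,0,0],
    [0.65,0,0,0,0,0,0],
    [0,0,0,0,0,0,0],
    [0,0,0,0,0,0,0],
    [0,0,0,0,0,0,0],
    [0,0,0,0,0,0,0],
    [0,0,0,0,0,0,0],
  ],
)

```text
time: 13.15
tool_pos: [576.9, -128.9, 7.8]
eef_rot: [[-1.0, -0.0, 0.0], [-0.0, 1.0, -0.0], [-0.0, -0.0, -1.0]]
contact_force: [-0.2, -0.7, 2.4]
opening: 36.8
finger_force: 30.0
```

Call:
carry_out(
  deltas=[
    [0,0,0,-0.3,0,0,0],
    [0,0,0,-0.7,0,0,0],
    [0,0,0,-0.7,0,0,0],
    [0,0,0.2,-0.34,0,0,0],
    [0,-0.09,0.68,0,0,0,0],
    [0,-0.09,0.68,0,0,0,0],
    [0,-0.09,0.68,0,0,0,0],
    [0,-0.09,0.68,0,0,0,0],
    [0,-0.09,0.68,0,0,0,0],
    [0,-0.09,0.68,0,0,0,0],
    [0,-0.09,0.68,0,0,0,0],
    [0,0,0.22,0.3,0,0,0],
    [0,0,0,0.5,0,0,0],
    [0,0,0,0.3,0,0,0],
    [0,0,0,0,0,0,0],
    [0,0,0,0,0,0,0],
    [0,0,0,0,0,0,0],
  ],
)

```text
time: 14.85
tool_pos: [609.0, 129.4, 55.3]
eef_rot: [[-1.0, 0.001, 0.001], [0.001, 1.0, -0.0], [-0.001, -0.0, -1.0]]
contact_force: [0.5, -0.6, 0.6]
opening: 36.5
finger_force: 30.0
```

```bash
python3 - <<'E'
from h import *
s,c=snap("w6"); print(s["tool_pos"]); cv2.imwrite("pics/w6c.png",cv2.resize(c["frame"][170:370,220:420],None,fx=3,fy=3))
E
```

```text
[609.01309135 129.39338523  55.34895618]
```

View pics/w6c.png

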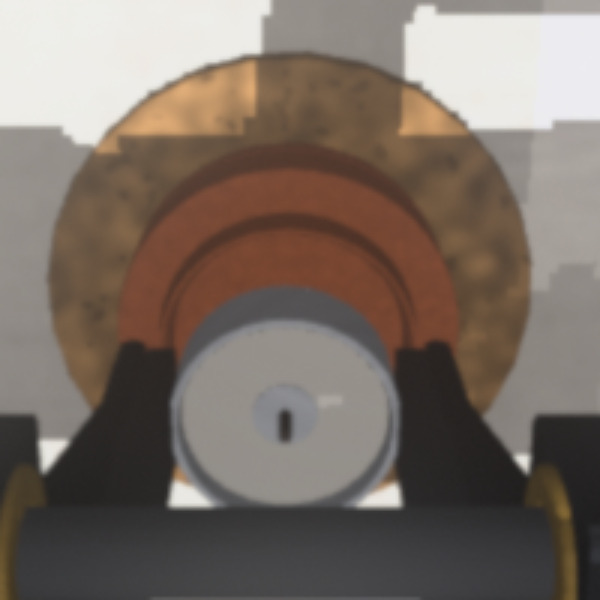

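The held tealight's near rim is at (315.3,276). The base's shoulder edge is at (316.3,226), with its sides at columns 259 to 373.3.

```bash
python3 - <<'E'
from h import *
s,c=snap(); z=s["tool_pos"][2]
P=lambda u,v,z: onplane(c,(u,v),z,s)[:2].round(1)
print(s["tool_pos"]);print("base", P(316.3,226,30)+[33,0],P(259,272,30),P(373.3,272,30),P(316.3,217.7,8)+[33,0]," tea",P(315.3,276,z+8.2)+[19,0],P(315.3,265,z-7.8)+[19,0],P(277.7,305,z+8.2),P(353.3,305,z+8.2))
E
```

```text
[609.11420655 129.51504781  55.54665078]
base [608.7 129.1] [603.1  96. ] [603.2 162. ] [609.4 129.2]  tea [610.1 128.5] [610.8 128.5] [606.5 110. ] [606.6 147. ]
```

Call:
carry_out(
  deltas=[
    [0,0.025,0.01,0.1,0,0,0],
    [0,0,0,0.12,0,0,0],
    [0,0,0,0.04,0,0,0],
    [0,0,0,0.02,0,0,0],
    [0,0,0,0.02,0,0,0],
    [0,0,0,0,0,0,0],
    [0,0,0,0,0,0,0],
  ],
)

```text
time: 15.65
tool_pos: [606.7, 130.6, 39.8]
eef_rot: [[-1.0, -0.0, -0.0], [-0.0, 1.0, -0.0], [0.0, -0.0, -1.0]]
contact_force: [-1.3, -0.5, 3.7]
opening: 36.8
finger_force: 30.0
```

Call:
carry_out(
  deltas=[
    [0.5,0,0,0,0,0,0],
    [0.6,0,0,0,0,0,0],
    [0.7,0,0,0,0,0,0],
    [0.7,0,0,-0.1,0,0,0],
    [0.7,0,0,-0.5,0,0,0],
    [1,0,0,-0.6,0,0,0],
    [1,0,0,-0.4,0,0,0],
    [1,0,0,0,0,0,0],
    [1,0,0,0,0,0,0],
    [1,0,0,0,0,0,0],
  ],
)

```text
time: 16.65
tool_pos: [606.0, 130.5, 118.4]
eef_rot: [[-1.0, 0.0, -0.002], [0.0, 1.0, -0.0], [0.002, -0.0, -1.0]]
contact_force: [0.6, 0.4, 0.2]
opening: 85.8
finger_force: 0.0
```

```bash
python3 - <<'E'
from h import *
s,c=snap("w7"); print(s["tool_pos"]); cv2.imwrite("pics/w7c.png",cv2.resize(c["frame"][170:330,220:420],None,fx=3,fy=3))
E
```

```text
[605.98524019 130.54542469 118.36059777]
```

View pics/w7c.png

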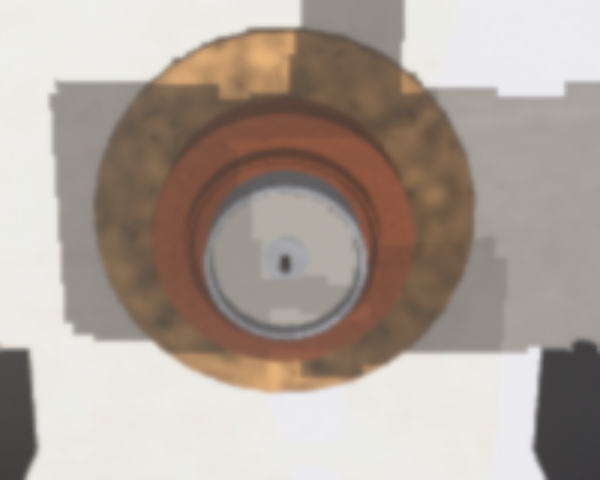

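The tealight sits in the well, its top rim spanning rows 231 to 283 and columns 288 to 343. I'll compute the residual, then fly to the chimney.

```bash
python3 - <<'E'
from h import *
s,c=snap(); P=lambda u,v,z: onplane(c,(u,v),z,s)[:2].round(1)
print("tea",(P(315.5,231,48)+P(315.5,283.3,48))/2,(P(288.3,257,48)+P(342.7,257,48))/2," base",(P(314.3,206.7,30)+P(314.3,290,30))/2,(P(270.7,248,30)+P(358,248,30))/2)
E
```

```text
tea [607.4 129.7] [606.8  129.65]  base [607.7  128.75] [606.2 128.8]
```

Call:
carry_out(
  deltas=[
    [1,0.14,-0.33,-0.05,0,0,0],
    [1,0.277,-0.664,-0.055,0,0,0],
    [1,0.277,-0.664,-0.055,0,0,0],
    [1,0.277,-0.664,-0.055,0,0,0],
    [1,0.277,-0.664,-0.055,0,0,0],
    [1,0.277,-0.664,-0.055,0,0,0],
    [1,0.277,-0.664,-0.055,0,0,0],
    [1,0.277,-0.664,-0.055,0,0,0],
    [1,0.277,-0.664,-0.055,0,0,0],
    [1,0.277,-0.664,-0.055,0,0,0],
    [1,0.277,-0.664,-0.055,0,0,0],
    [1,0.277,-0.664,-0.055,0,0,0],
    [1,0.14,-0.33,-0.05,0,0,0],
    [1,0,0,0,0,0,0],
    [1,0,0,0,0,0,0],
    [1,0,0,0,0,0,0],
  ],
)

```text
time: 18.35
tool_pos: [440.1, -266.5, 154.4]
eef_rot: [[-1.0, -0.001, -0.001], [-0.001, 1.0, 0.001], [0.001, 0.001, -1.0]]
contact_force: [-0.5, 0.6, -0.1]
opening: 87.1
finger_force: 0.0
```

```bash
python3 - <<'E'
from h import *
s,c=snap("w8"); print(s["tool_pos"]); cv2.imwrite("pics/w8c.png",cv2.resize(c["frame"][140:340,200:450],None,fx=3,fy=3))
E
```

```text
[ 440.13540097 -266.51492047  154.43122737]
```

View pics/w8c.png

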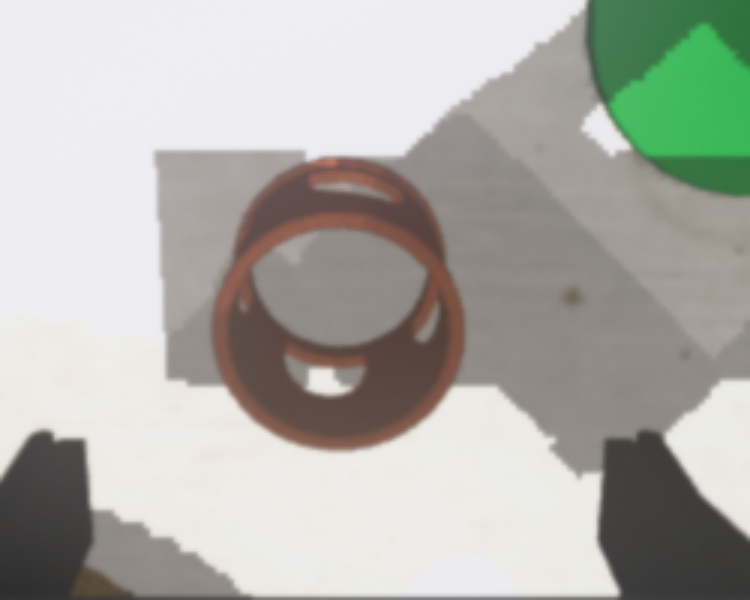

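The chimney stands upright. Its top ring spans columns 271 to 355 and rows 210 to 290, and the fingers are clear.

```bash
python3 - <<'E'
from h import *
s,c=snap(); P=lambda u,v,z: onplane(c,(u,v),z,s)[:2].round(1)
print((P(313,210,72)+P(313,290,72))/2,(P(271,249,72)+P(355,249,72))/2,P(313,210,72)-P(313,290,72),P(313,192.5,0)+[32.5,0],s["tool_pos"])
E
```

```text
[ 441.65 -268.95] [ 439.8  -268.95] [-62.3   0.1] [ 442.8 -269.2] [ 440.39924647 -266.37740231  154.48056484]
```

Call:
carry_out(
  deltas=[
    [1,-0.025,-0.03,0.3,0,0,0],
    [1,0,0,0.6,0,0,0],
    [1,0,0,0.6,0,0,0],
    [1,0,0,0.5,0,0,0],
    [1,0,0,0.23,0,0,0],
    [1,0,0,0,0,0,0],
    [1,0,0,0,0,0,0],
    [0,0,0,0,0,0,0],
    [0,0,0,0,0,0,0],
    [0,0,0,0,0,0,0],
    [0,0,0,0,0,0,0],
    [0,0,0,0,0,0,0],
  ],
)

```text
time: 19.65
tool_pos: [442.0, -269.0, 43.8]
eef_rot: [[-1.0, 0.0, 0.0], [0.0, 1.0, -0.0], [-0.0, -0.0, -1.0]]
contact_force: [0.4, 1.4, 2.8]
opening: 59.3
finger_force: 30.0
```

The chimney is gripped. I'll lift it high and carry it over the base.

Call:
carry_out(
  deltas=[
    [0,0,0,-0.2,0,0,0],
    [0,0,0,-0.6,0,0,0],
    [0,0,0,-0.7,0,0,0],
    [0,0,0,-0.7,0,0,0],
    [0,-0.1,0.24,-0.12,0,0,0],
    [0,-0.27,0.645,0,0,0,0],
    [0,-0.27,0.645,0,0,0,0],
    [0,-0.27,0.645,0,0,0,0],
    [0,-0.27,0.645,0,0,0,0],
    [0,-0.27,0.645,0,0,0,0],
    [0,-0.27,0.645,0,0,0,0],
    [0,-0.27,0.645,0,0,0,0],
    [0,-0.27,0.645,0,0,0,0],
    [0,-0.27,0.645,0,0,0,0],
    [0,-0.27,0.645,0,0,0,0],
    [0,-0.27,0.645,0,0,0,0],
    [0,-0.25,0.645,0,0,0,0],
    [0,0,0,0,0,0,0],
    [0,0,0,0,0,0,0],
  ],
)

```text
time: 21.55
tool_pos: [606.5, 131.0, 158.0]
eef_rot: [[-1.0, -0.002, -0.003], [-0.002, 1.0, -0.001], [0.003, -0.001, -1.0]]
contact_force: [0.1, -0.9, -2.3]
opening: 59.7
finger_force: 29.9
```

Next, lower to about 10 mm above the tealight top and look.

Call:
carry_out(
  deltas=[
    [0,-0.02,-0.02,0.3,0,0,0],
    [0,0,0,0.5,0,0,0],
    [0,0,0,0.3,0,0,0],
    [0,0,0,0,0,0,0],
    [0,0,0,0,0,0,0],
    [0,0,0,0,0,0,0],
  ],
)

```text
time: 22.15
tool_pos: [609.6, 128.5, 105.0]
eef_rot: [[-1.0, 0.001, 0.002], [0.001, 1.0, 0.0], [-0.002, 0.0, -1.0]]
contact_force: [-0.8, 0.4, -2.2]
opening: 59.6
finger_force: 29.9
```

```bash
python3 - <<'E'
from h import *
s,c=snap("w9"); print(s["tool_pos"],s["eef_rot"][0][2])
a=cv2.resize(c["frame"][170:370,215:415],None,fx=2.95,fy=2.95,interpolation=2)
d=capture("side"); f=d["frame"]; cv2.imwrite("pics/s9.png",f)
b=cv2.resize(f[120:270,320:415],None,fx=2.1,fy=3.9)[:590]
b=cv2.resize(f[120:270,320:420],None,fx=2,fy=2,interpolation=2)
W=np.zeros((590,790,3),np.uint8); W[:,:590]=a; W[:300,590:]=b; cv2.imwrite("pics/w9c.png",W)
E
```

```text
[609.62328559 128.54398071 105.04668602] 0.0016119047602106051
```

View pics/w9c.png

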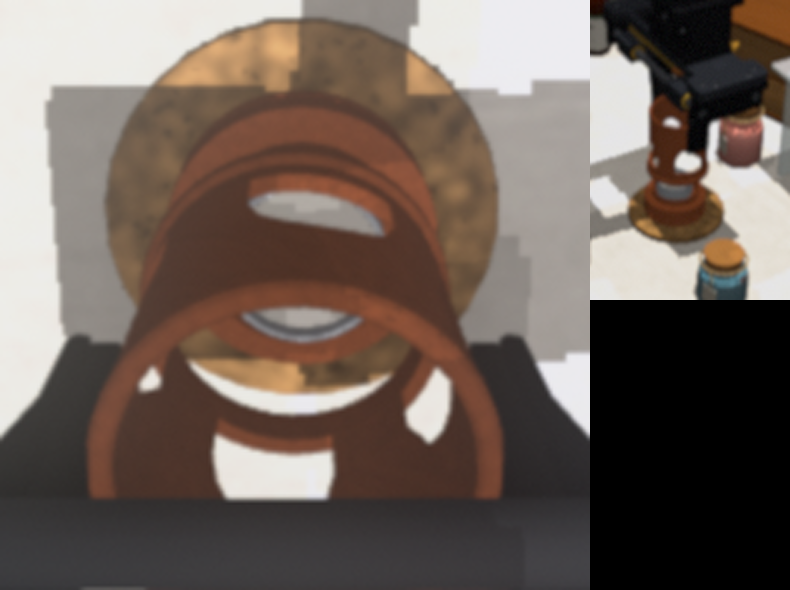

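Through the chimney, the tealight rim and base appear centred. The chimney's top near edge is at (315,265.6) and the base's shoulder near edge is at (317.5,205.6). I'll compare these numerically.

```bash
python3 - <<'E'
from h import *
s,c=snap(); z=s["tool_pos"][2]; P=lambda u,v,z: onplane(c,(215+u/2.95,170+v/2.95),z,s)[:2].round(1)
print(s["tool_pos"]);print("base",P(303,105,30)+[33,0],P(303,92,8)+[33,0],"base far",P(300,360,30)-[33,0],"tea far",P(303,340,48)-[19,0],"tea sides",(P(243,313,48)+P(365,313,48))/2,"trivet y",(P(106,205,8)+P(497,205,8))/2)
print("chim top",P(295,282,z+28.2)+[31,0],(P(88,450,z+28.2)+P(502,450,z+28.2))/2,"foot",P(293,167,z-43.8)+[32.5,0])
E
```

```text
[609.72596839 128.81198993 105.40338066]
base [608.4 129.5] [609.7 129.7] base far [607.8 128.8] tea far [607.9 129.4] tea sides [620.1 129.7] trivet y [606.75 129.35]
chim top [609.5 127.6] [605.   127.55] foot [614.2 127.2]
```

Call:
carry_out(
  deltas=[
    [0,0.025,0.035,0,0,0,0],
    [0,0,0,0.1,0,0,0],
    [0,0,0,0.2,0,0,0],
    [0,0,0,0.1,0,0,0],
    [0,0,0,0,0,0,0],
    [0,0,0,0,0,0,0],
    [0,0,0,0,0,0,0],
  ],
)

```text
time: 23.0
tool_pos: [607.8, 130.6, 84.3]
eef_rot: [[-1.0, 0.0, 0.0], [0.0, 1.0, -0.0], [-0.0, -0.0, -1.0]]
contact_force: [0.4, 0.1, -1.5]
opening: 59.8
finger_force: 29.9
```

Call:
carry_out(
  deltas=[
    [0,-0.01,0,0.04,0,0,0],
    [0,0,0,0.04,0,0,0],
    [0,0,0,0.04,0,0,0],
    [0,0,0,0.04,0,0,0],
    [0,0,0,0.02,0,0,0],
    [0,0,0,0,0,0,0],
    [0,0,0,0,0,0,0],
  ],
)

```text
time: 23.7
tool_pos: [608.1, 130.7, 75.3]
eef_rot: [[-1.0, -0.0, -0.0], [-0.0, 1.0, -0.0], [0.0, -0.0, -1.0]]
contact_force: [-0.5, -0.9, -0.8]
opening: 59.7
finger_force: 29.9
```

Call:
carry_out(
  deltas=[
    [0,0,0,0.015,0,0,0],
    [0,0,0,0.015,0,0,0],
    [0,0,0,0.01,0,0,0],
    [0,0,0,0,0,0,0],
    [0,0,0,0,0,0,0],
  ],
)

```text
time: 24.2
tool_pos: [608.3, 130.6, 73.8]
eef_rot: [[-1.0, -0.0, 0.0], [-0.0, 1.0, -0.0], [-0.0, -0.0, -1.0]]
contact_force: [-1.0, 0.3, 3.5]
opening: 59.5
finger_force: 29.9
```

The chimney is home (TCP z 73.8, light contact). I'll release, rise and measure its top.

Call:
carry_out(
  deltas=[
    [0.75,0,0,0,0,0,0],
    [0.85,0,0,0,0,0,0],
    [1,0,0,0,0,0,0],
    [1,0,0,0,0,0,0],
    [1,0,0,-0.2,0,0,0],
    [1,0,0,-0.6,0,0,0],
    [1,0,0,-0.7,0,0,0],
    [1,0,0,-0.7,0,0,0],
    [1,0,0,0,0,0,0],
    [1,0,0,0,0,0,0],
    [1,0,0,0,0,0,0],
  ],
)

```text
time: 25.3
tool_pos: [607.1, 130.6, 182.4]
eef_rot: [[-1.0, -0.0, -0.002], [-0.0, 1.0, -0.0], [0.002, -0.0, -1.0]]
contact_force: [-0.2, 0.3, -0.3]
opening: 87.0
finger_force: 0.0
```

```bash
python3 - <<'E'
from h import *
s,c=snap("w10"); print(s["tool_pos"]); h=cv2.cvtColor(c["frame"],cv2.COLOR_BGR2HSV)
m=cv2.inRange(h,(0,90,30),(11,255,255)); q=blob(clean(m),(316,248)); print(cv2.boundingRect(q),edges(c,s,q,102,30,31))
E
```

```text
[607.08372485 130.61020708 182.44336787]
(297, 249, 27, 13) xfar-r 584.4 xnear+r 660.5  y 125.8 width 19.7
```

```bash
python3 - <<'E'
from h import *
s,c=snap(); h=cv2.cvtColor(c["frame"],cv2.COLOR_BGR2HSV)
m=cv2.inRange(h,(0,80,30),(11,255,255)); m=cv2.morphologyEx(m,cv2.MORPH_CLOSE,np.ones((3,3)))
cs,_=cv2.findContours(m,cv2.RETR_EXTERNAL,cv2.CHAIN_APPROX_NONE)
for q in cs:
    if cv2.contourArea(q)>1500: print(cv2.boundingRect(q),edges(c,s,q,102,30,31))
E
```

```text
(273, 189, 85, 101) xfar-r 606.5 xnear+r 603.5  y 129.5 width 61.7
(521, 162, 71, 69) xfar-r 560.3 xnear+r 579.6  y 297.8 width 49.8
```

The chimney stands at about (607,129.5), on axis. Next is the dish.

Call:
carry_out(
  deltas=[
    [1,0.04,0.3,0,0,0,0],
    [1,0.08,0.63,0,0,0,0],
    [1,0.08,0.63,0,0,0,0],
    [1,0.08,0.63,0,0,0,0],
    [1,0.08,0.63,0.2,0,0,0],
    [1,0.08,0.63,0.3,0,0,0],
    [1,0.08,0.63,0.5,0,0,0],
    [1,0.04,0.31,0.54,0,0,0],
    [1,0,0,0,0,0,0],
    [1,0,0,0,0,0,0],
    [1,0,0,0,0,0,0],
  ],
)

```text
time: 26.5
tool_pos: [581.0, 349.9, 107.4]
eef_rot: [[-1.0, 0.0, 0.002], [0.0, 1.0, 0.0], [-0.002, 0.0, -1.0]]
contact_force: [-0.4, -0.2, 0.0]
opening: 86.9
finger_force: 0.0
```

```bash
python3 - <<'E'
from h import *
s,c=snap("w11"); print(s["tool_pos"]); h=cv2.cvtColor(c["frame"],cv2.COLOR_BGR2HSV)
m=cv2.inRange(h,(0,80,30),(14,255,255)); m=cv2.morphologyEx(m,cv2.MORPH_CLOSE,np.ones((3,3)))
cs,_=cv2.findContours(m,cv2.RETR_EXTERNAL,cv2.CHAIN_APPROX_NONE)
for q in cs:
    if cv2.contourArea(q)>1000: print(cv2.boundingRect(q),edges(c,s,q,22,9,33), circ(c,s,cv2.drawContours(np.zeros_like(m),[q],-1,255,-1),(0,0),22))
E
```

```text
[580.97252617 349.91476036 107.35385381]
(0, 236, 98, 78) xfar-r 602.7 xnear+r 607.6  y 146.9 width 69.6 (609.1, 136.3, 47.8, (0, 236, 98, 78))
(279, 205, 87, 84) xfar-r 580.8 xnear+r 583.6  y 354.1 width 64.8 (581.2, 354.4, 33.0, (279, 205, 87, 84))
```

Call:
carry_out(
  deltas=[
    [1,0,0.105,0.3,0,0,0],
    [1,0,0,0.5,0,0,0],
    [1,0,0,0.6,0,0,0],
    [1,0,0,0.4,0,0,0],
    [1,0,0,0.16,0,0,0],
    [1,0,0,0,0,0,0],
    [1,0,0,0,0,0,0],
    [0,0,0,0,0,0,0],
    [0,0,0,0,0,0,0],
    [0,0,0,0,0,0,0],
    [0,0,0,0,0,0,0],
  ],
)

```text
time: 27.65
tool_pos: [580.4, 355.6, 9.0]
eef_rot: [[-1.0, -0.0, 0.001], [-0.0, 1.0, 0.0], [-0.001, 0.0, -1.0]]
contact_force: [0.3, -0.6, 2.4]
opening: 64.8
finger_force: 30.0
```

Call:
carry_out(
  deltas=[
    [0,0,0,-0.2,0,0,0],
    [0,0,0,-0.7,0,0,0],
    [0,0,0,-0.7,0,0,0],
    [0,0,0,-0.7,0,0,0],
    [0,-0.05,-0.3,-0.52,0,0,0],
    [0,-0.08,-0.7,0,0,0,0],
    [0,-0.08,-0.7,0,0,0,0],
    [0,-0.08,-0.7,0,0,0,0],
    [0,-0.08,-0.7,0,0,0,0],
    [0,-0.08,-0.7,0,0,0,0],
    [0,-0.08,-0.5,0,0,0,0],
    [0,0,-0.2,0.2,0,0,0],
    [0,0,0,0.3,0,0,0],
    [0,0,0,0,0,0,0],
    [0,0,0,0,0,0,0],
    [0,0,0,0,0,0,0],
  ],
)

```text
time: 29.25
tool_pos: [606.7, 131.3, 124.7]
eef_rot: [[-1.0, -0.001, 0.001], [-0.001, 1.0, 0.0], [-0.001, 0.0, -1.0]]
contact_force: [0.5, -0.1, -1.0]
opening: 65.2
finger_force: 30.0
```

```bash
python3 - <<'E'
from h import *
s,c=snap("w12"); print(s["tool_pos"],s["contact_force"],s["opening"])
a=cv2.resize(c["frame"][170:370,200:430],None,fx=3,fy=3,interpolation=2); cv2.imwrite("pics/w12c.png",a)
E
```

```text
[606.74734332 131.34437375 124.66003285] [ 0.54790443 -0.11783534 -1.04291485] 65.17768659261763
```

View pics/w12c.png

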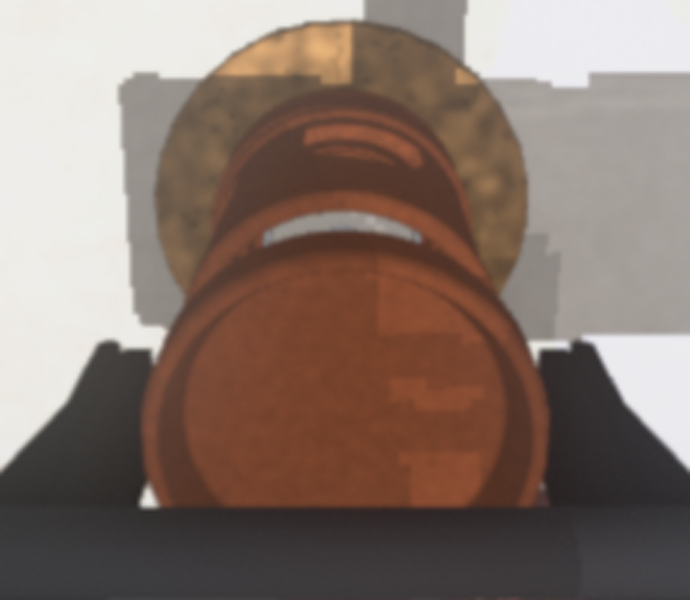

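The chimney's near top edge is at (315,234). The dish's near rim is at row 254 (top) and about 247.5 (lower edge), columns 247.5 to 382.5. The dish is level above the mouth.

```bash
python3 - <<'E'
from h import *
s,c=snap(); z=s["tool_pos"][2]-9; P=lambda u,v,z: onplane(c,(200+u/3,170+v/3),z,s)[:2].round(1)
print(s["tool_pos"]);print("chim",P(345,192,102)+[31,0],"y sides",(P(203,270,102)+P(487,270,102))/2,"dish top",P(345,255,z+22)+[33,0],"low",P(345,232,z+9)+[33,0],"y",(P(143,420,z+22)+P(549,420,z+22))/2,"inner floor near",P(345,272,z+22)+[30,0])
E
```

```text
[606.9105894  131.24823236 124.84191912]
chim [608.3 130. ] y sides [592.5  130.05] dish top [609.6 130. ] low [610.3 130. ] y [604.45 130.15] inner floor near [609.3 130. ]
```

Call:
carry_out(
  deltas=[
    [0,0.02,-0.005,0.1,0,0,0],
    [0,0,0,0.1,0,0,0],
    [0,0,0,0.08,0,0,0],
    [0,0,0,0.05,0,0,0],
    [0,0,0,0.04,0,0,0],
    [0,0,0,0.03,0,0,0],
    [0,0,0,0,0,0,0],
    [0,0,0,0,0,0,0],
  ],
)

```text
time: 30.15
tool_pos: [605.7, 130.1, 104.4]
eef_rot: [[-1.0, -0.0, 0.0], [-0.0, 1.0, 0.0], [-0.0, 0.0, -1.0]]
contact_force: [-0.5, 0.0, -0.6]
opening: 64.5
finger_force: 30.0
```

Call:
carry_out(
  deltas=[
    [0,-0.01,0,0.02,0,0,0],
    [0,0,0,0.02,0,0,0],
    [0,0,0,0.01,0,0,0],
    [0,0,0,0,0,0,0],
    [0,0,0,0,0,0,0],
  ],
)

```text
time: 30.65
tool_pos: [606.2, 130.2, 102.0]
eef_rot: [[-1.0, -0.0, 0.0], [-0.0, 1.0, -0.0], [-0.0, -0.0, -1.0]]
contact_force: [-0.3, -0.3, 0.6]
opening: 64.4
finger_force: 30.0
```

Call:
carry_out(
  deltas=[
    [0,0,0,0.01,0,0,0],
    [0,0,0,0,0,0,0],
    [0,0,0,0,0,0,0],
  ],
)

```text
time: 30.95
tool_pos: [606.3, 130.2, 102.0]
eef_rot: [[-1.0, -0.0, 0.001], [-0.0, 1.0, 0.0], [-0.001, 0.0, -1.0]]
contact_force: [-1.6, -1.4, 5.7]
opening: 65.3
finger_force: 30.0
```

The dish is home at 102.0. I'll release, rise and measure.

Call:
carry_out(
  deltas=[
    [0.8,0,0,0,0,0,0],
    [0.9,0,0,0,0,0,0],
    [1,0,0,0,0,0,0],
    [1,0,0,0,0,0,0],
    [1,0,0,-0.2,0,0,0],
    [1,0,0,-0.6,0,0,0],
    [1,0,0,-0.7,0,0,0],
    [1,0,0,-0.5,0,0,0],
    [1,0,0,0,0,0,0],
    [1,0,0,0,0,0,0],
    [1,0,0,0,0,0,0],
  ],
)

```text
time: 32.05
tool_pos: [605.1, 130.1, 200.1]
eef_rot: [[-1.0, -0.0, -0.003], [-0.0, 1.0, -0.0], [0.003, -0.0, -1.0]]
contact_force: [-0.9, -0.2, 0.2]
opening: 87.0
finger_force: 0.0
```

```bash
python3 - <<'E'
from h import *
s,c=snap("w13"); print(s["tool_pos"]); h=cv2.cvtColor(c["frame"],cv2.COLOR_BGR2HSV)
m=cv2.inRange(h,(0,80,30),(11,255,255)); m=cv2.morphologyEx(m,cv2.MORPH_CLOSE,np.ones((3,3)))
cs,_=cv2.findContours(m,cv2.RETR_EXTERNAL,cv2.CHAIN_APPROX_NONE)
for q in cs:
    if cv2.contourArea(q)>1500: print(cv2.boundingRect(q),edges(c,s,q,115,30,33))
E
```

```text
[605.05809431 130.1207581  200.13885549]
(272, 188, 87, 104) xfar-r 606.9 xnear+r 605.6  y 129.0 width 64.6
```

Dish centred at (607,129). Next is the wax melt.

Call:
carry_out(
  deltas=[
    [1,0.2,-0.17,0,0,0,0],
    [1,0.41,-0.35,0,0,0,0],
    [1,0.41,-0.35,0,0,0,0],
    [1,0.41,-0.35,0,0,0,0],
    [1,0.41,-0.35,0.2,0,0,0],
    [1,0.41,-0.35,0.3,0,0,0],
    [1,0.41,-0.35,0.45,0,0,0],
    [1,0.41,-0.35,0.5,0,0,0],
    [1,0.41,-0.35,0.45,0,0,0],
    [1,0,0,0,0,0,0],
    [1,0,0,0,0,0,0],
    [1,0,0,0,0,0,0],
  ],
)

```text
time: 33.3
tool_pos: [433.8, -18.4, 106.7]
eef_rot: [[-1.0, -0.0, 0.002], [-0.0, 1.0, -0.0], [-0.002, -0.0, -1.0]]
contact_force: [0.2, 0.7, 0.4]
opening: 86.9
finger_force: 0.0
```

```bash
python3 - <<'E'
from h import *
s,c=snap("w14"); print(s["tool_pos"]); f=c["frame"]; h=cv2.cvtColor(f,cv2.COLOR_BGR2HSV)
for v in((0,0),): 
    m=cv2.inRange(h,(18,45,60),(38,255,255)); m=cv2.morphologyEx(m,cv2.MORPH_CLOSE,np.ones((7,7)))
    cs,_=cv2.findContours(m,cv2.RETR_EXTERNAL,cv2.CHAIN_APPROX_NONE)
    for q in cs:
        if cv2.contourArea(q)>300: print(cv2.boundingRect(q),edges(c,s,q,22,0,22))
print(h[250,290:345:5].tolist())
E
```

```text
[433.75852086 -18.35582461 106.65608404]
(289, 398, 342, 25) xfar-r 575.3 xnear+r 611.5  y 107.0 width 299.8
(113, 336, 27, 49) xfar-r 534.5 xnear+r 544.4  y -177.8 width 20.6
(489, 328, 29, 57) xfar-r 534.5 xnear+r 536.4  y 134.6 width 29.4
(287, 214, 57, 57) xfar-r 429.3 xnear+r 434.3  y -19.5 width 42.0
(428, 58, 149, 152) xfar-r 382.2 xnear+r 323.9  y 106.4 width 100.3
[[21, 53, 126], [20, 64, 159], [21, 66, 163], [21, 69, 177], [21, 68, 180], [21, 68, 180], [21, 69, 181], [20, 68, 172], [21, 68, 173], [21, 70, 176], [21, 65, 156]]
```

Call:
carry_out(
  deltas=[
    [0.75,0.07,0,0.3,0,0,0],
    [0.75,0,0,0.5,0,0,0],
    [0.75,0,0,0.6,0,0,0],
    [0.75,0,0,0.3,0,0,0],
    [0.75,0,0,0.16,0,0,0],
    [0.75,0,0,0,0,0,0],
    [0.75,0,0,0,0,0,0],
  ],
)

```text
time: 34.05
tool_pos: [429.5, -18.3, 13.9]
eef_rot: [[-1.0, -0.001, 0.002], [-0.001, 1.0, -0.0], [-0.002, -0.0, -1.0]]
contact_force: [0.2, 1.2, -0.0]
opening: 65.3
finger_force: 0.0
```

Call:
carry_out(
  deltas=[
    [0.75,-0.01,0,0.015,0,0,0],
    [0,0,0,0,0,0,0],
    [0,0,0,0,0,0,0],
    [0,0,0,0,0,0,0],
    [0,0,0,0,0,0,0],
    [0,0,0,0,0,0,0],
    [0,0,0,0,0,0,0],
  ],
)

```text
time: 34.75
tool_pos: [429.2, -18.4, 12.7]
eef_rot: [[-1.0, 0.0, 0.0], [0.0, 1.0, -0.0], [-0.0, -0.0, -1.0]]
contact_force: [-0.8, 0.0, 3.4]
opening: 42.3
finger_force: 30.0
```

Call:
carry_out(
  deltas=[
    [0,0,0,-0.2,0,0,0],
    [0,0,0,-0.7,0,0,0],
    [0,0,0,-0.7,0,0,0],
    [0,0,0,-0.7,0,0,0],
    [0,0,0,-0.7,0,0,0],
    [0,-0.2,0.17,-0.34,0,0,0],
    [0,-0.41,0.35,0,0,0,0],
    [0,-0.41,0.35,0,0,0,0],
    [0,-0.41,0.35,0,0,0,0],
    [0,-0.41,0.35,0,0,0,0],
    [0,-0.41,0.35,0,0,0,0],
    [0,-0.41,0.35,0,0,0,0],
    [0,-0.41,0.35,0,0,0,0],
    [0,-0.41,0.35,0,0,0,0],
    [0,-0.07,0,0.3,0,0,0],
    [0,0,0,0.5,0,0,0],
    [0,0,0,0,0,0,0],
    [0,0,0,0,0,0,0],
    [0,0,0,0,0,0,0],
  ],
)

```text
time: 36.65
tool_pos: [606.7, 129.7, 140.4]
eef_rot: [[-1.0, 0.0, 0.001], [0.0, 1.0, -0.0], [-0.001, -0.0, -1.0]]
contact_force: [0.2, 0.3, -0.3]
opening: 42.6
finger_force: 30.0
```

```bash
python3 - <<'E'
from h import *
s,c=snap("w15"); print(s["tool_pos"],s["opening"]); f=c["frame"]; h=cv2.cvtColor(f,cv2.COLOR_BGR2HSV); z=s["tool_pos"][2]-12.7
for n,lo,hi in(("melt",(16,45,60),(38,110,255)),("terra",(0,100,30),(12,255,255))):
    m=cv2.inRange(h,lo,hi); m[:150]=0; m[338:]=0; m[:,:230]=0; m[:,400:]=0
    m=cv2.morphologyEx(m,cv2.MORPH_OPEN,np.ones((3,3)))
    col=m[:,308:324].mean(1); print(n,[i for i in range(150,340) if (col[i]>128)!=(col[i-1]>128)])
    cs,_=cv2.findContours(m,cv2.RETR_EXTERNAL,cv2.CHAIN_APPROX_NONE)
    print([cv2.boundingRect(q) for q in cs if cv2.contourArea(q)>200])
E
```

```text
[606.66521751 129.7012297  140.38295466] 42.63901723594984
melt [263, 338]
[(271, 261, 88, 77)]
terra [201, 262]
[(261, 201, 110, 92)]
```

```bash
python3 - <<'E'
from h import *
s,c=snap(); z=s["tool_pos"][2]-12.7
print(onplane(c,(315,262),z,s).round(1)+[22,0,0], onplane(c,(315,262),z+22,s).round(1))
a=onplane(c,(271,305),z+22,s);b=onplane(c,(359,305),z+22,s);print((a+b)/2)
h=cv2.cvtColor(c["frame"],cv2.COLOR_BGR2HSV); print([(r,h[r,308:324,2].mean().round(),h[r,308:324,1].mean().round()) for r in range(196,266,2)])
E
```

```text
[611.9 128.6 128. ] [581.5 128.6 150. ]
[603.80850975 128.55964208 149.95546405]
[(196, np.float64(101.0), np.float64(97.0)), (198, np.float64(94.0), np.float64(94.0)), (200, np.float64(99.0), np.float64(103.0)), (202, np.float64(121.0), np.float64(123.0)), (204, np.float64(112.0), np.float64(118.0)), (206, np.float64(117.0), np.float64(123.0)), (208, np.float64(147.0), np.float64(140.0)), (210, np.float64(136.0), np.float64(137.0)), (212, np.float64(96.0), np.float64(113.0)), (214, np.float64(112.0), np.float64(127.0)), (216, np.float64(90.0), np.float64(111.0)), (218, np.float64(87.0), np.float64(110.0)), (220, np.float64(87.0), np.float64(112.0)), (222, np.float64(87.0), np.float64(113.0)), (224, np.float64(86.0), np.float64(115.0)), (226, np.float64(86.0), np.float64(117.0)), (228, np.float64(93.0), np.float64(124.0)), (230, np.float64(118.0), np.float64(140.0)), (232, np.float64(130.0), np.float64(146.0)), (234, np.float64(121.0), np.float64(144.0)), (236, np.float64(136.0), np.float64(149.0)), (238, np.float64(138.0), np.float64(151.0)), (240, np.float64(136.0), np.float64(150.0)), (242, np.float64(132.0), np.float64(150.0)), (244, np.float64(132.0), np.float64(151.0)), (246, np.float64(132.0), np.float64(150.0)), (248, np.float64(132.0), np.float64(151.0)), (250, np.float64(131.0), np.float64(151.0)), (252, np.float64(130.0), np.float64(151.0)), (254, np.float64(128.0), np.float64(151.0)), (256, np.float64(127.0), np.float64(150.0)), (258, np.float64(124.0), np.float64(150.0)), (260, np.float64(118.0), np.float64(140.0)), (262, np.float64(105.0), np.float64(109.0)), (264, np.float64(99.0), np.float64(95.0))]
```

```bash
python3 - <<'E'
from h import *
s,c=snap(); print(onplane(c,(315,229),115,s)+[33,0,0],onplane(c,(315,234.5),115,s)+[30,0,0])
h=cv2.cvtColor(c["frame"],cv2.COLOR_BGR2HSV)
m=cv2.inRange(h,(16,45,60),(38,110,255)); m[:150]=0; m[338:]=0
print([(u,int(np.argmax(m[:,u]>0))) for u in range(272,360,4)])
E
```

```text
[608.50691158 128.68624432 115.        ] [608.69345697 128.68242126 115.        ]
[(272, 298), (276, 292), (280, 283), (284, 280), (288, 277), (292, 268), (296, 265), (300, 264), (304, 265), (308, 266), (312, 265), (316, 262), (320, 262), (324, 262), (328, 264), (332, 268), (336, 273), (340, 273), (344, 275), (348, 279), (352, 290), (356, 311)]
```

Call:
carry_out(
  deltas=[
    [0,0.036,0.005,0.1,0,0,0],
    [0,0,0,0.14,0,0,0],
    [0,0,0,0.08,0,0,0],
    [0,0,0,0.05,0,0,0],
    [0,0,0,0.03,0,0,0],
    [0,0,0,0,0,0,0],
    [0,0,0,0,0,0,0],
  ],
)

```text
time: 37.5
tool_pos: [605.0, 130.4, 119.6]
eef_rot: [[-1.0, -0.0, 0.0], [-0.0, 1.0, 0.0], [-0.0, 0.0, -1.0]]
contact_force: [0.7, -0.2, -0.2]
opening: 42.6
finger_force: 30.0
```

Call:
carry_out(
  deltas=[
    [0,0,0,0.02,0,0,0],
    [0,0,0,0.01,0,0,0],
    [0,0,0,0.01,0,0,0],
    [0,0,0,0,0,0,0],
    [0,0,0,0,0,0,0],
  ],
)

```text
time: 38.0
tool_pos: [604.9, 130.4, 117.8]
eef_rot: [[-1.0, -0.0, 0.0], [-0.0, 1.0, -0.0], [-0.0, -0.0, -1.0]]
contact_force: [0.8, -0.2, 1.6]
opening: 42.7
finger_force: 30.0
```

Contact at 117.8, as expected. I'll release, rise and take a final look.

Call:
carry_out(
  deltas=[
    [0.55,0,0,0,0,0,0],
    [0.65,0,0,0,0,0,0],
    [0.8,0,0,0,0,0,0],
    [0.8,0,0,-0.1,0,0,0],
    [0.9,0,0,-0.5,0,0,0],
    [1,0,0,-0.7,0,0,0],
    [1,0,0,-0.6,0,0,0],
    [1,0,0,0,0,0,0],
    [1,0,0,0,0,0,0],
    [1,0,0,0,0,0,0],
  ],
)

```text
time: 39.0
tool_pos: [603.7, 130.4, 211.4]
eef_rot: [[-1.0, -0.0, -0.003], [-0.0, 1.0, -0.0], [0.003, -0.0, -1.0]]
contact_force: [0.0, -0.8, -0.4]
opening: 86.7
finger_force: 0.0
```

```bash
python3 - <<'E'
from h import *
s,c=snap("w16"); print(s["tool_pos"])
a=cv2.resize(c["frame"][170:330,230:400],None,fx=2.9,fy=2.9,interpolation=2)
f=capture("side")["frame"]; b=cv2.resize(f[130:250,305:415],None,fx=2.7,fy=2.7,interpolation=2)
t=capture("top")["frame"]; t=t[160:290,190:400]; 
W=np.zeros((600,800,3),np.uint8); W[:a.shape[0],:a.shape[1]]=a; W[:b.shape[0],500:500+b.shape[1]]=b; t=cv2.resize(t,(300,186)); W[330:516,498:798]=t; cv2.imwrite("pics/fin.png",W)
E
```

```text
[603.742725   130.35555234 211.36846935]
```

View pics/fin.png

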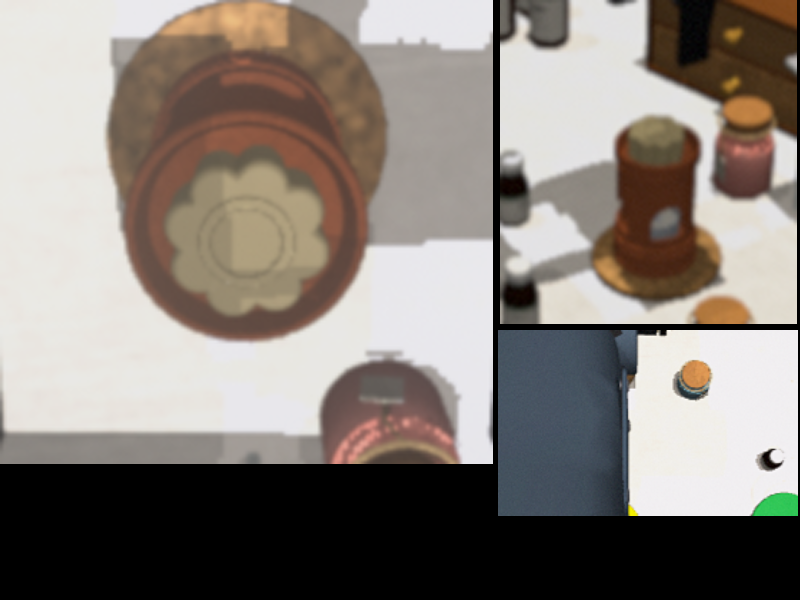

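The final view shows the melt flat in the dish, its top centre at (315.2,252.8), with the rim spanning rows 207.5 to 287.2. The stack is upright in the side view, and the bottles and jar in view are standing. I'll check the centring.

```bash
python3 - <<'E'
from h import *
s,c=snap(); P=lambda u,v,z: onplane(c,(230+u/2.9,170+v/2.9),z,s)[:2].round(1)
print("melt ring",P(247,243,127),"ext",(P(245,158,127)+P(245,316,127))/2,"dish",(P(245,108,115)+P(245,340,115))/2, P(245,108,115)-P(245,340,115), "far",P(245,340,115)-[33,0],P(245.5,230,115))
E
```

```text
melt ring [607.3 129.3] ext [606.25 128.75] dish [607.4  128.75] [-65.4   0.1] far [607.1 128.7] [607.9 128.9]
```

```bash
python3 -c "
from rig import robot
print(robot.close_job())"
```

```text
the job is handed in; nothing more can be done
None
```

The burner is built on the cork trivet in the order asked, each part set down with light contact and centred to about 1 mm by the camera; I saw no sign the bottles or salt jar were touched, and handed the job in at about 39 s.

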